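# Sort two guide rollers by drag and post the binding one through the reject-box flap

## Robot

A 7-joint arm with a two-finger parallel gripper is mounted at the origin on a cart in front of the work surface, level with it; the furniture and walls round the work are solid. World frame = base frame: x ahead of the robot, y to its left, z up, the work surface at z = 0. Lengths are in m, angles in rad, forces in N, time in s.
With the tool pointing down it reaches from about 0.35 to 0.9 m from the base axis. Payload 7.2 kg.
Tool frame: the origin (TCP) lies between the finger pads; the fingertips stand 8 mm ahead of it and the grasp point (between the pads) lies 11 mm behind it (arm.tips_ahead is the distance from the TCP to the fingertips, in m); z points along the fingers, y is the line along which they close (so a half turn about z gives the same grasp; the last joint's range is limited). The gripper opens to 85 mm and grips with 20 to 120 N. Pads are 22 mm wide; open, the fingers measure 114 mm over their backs; the gripper's body (76 mm by 85 mm) begins 54 mm behind the grasp point. The pads swing forward as they close: fully open they stand 13 mm farther back than shut.
Start: joints at [-1.314, 0.411, -0.013, 1.596, 0.006, 1.134, -0.082], TCP at [0.199, 0.592, 0.239] pointing down, gripper open.
Joint ranges: [-2.95, 2.95], [-0.29, 1.99], [-1.47, 1.44], [0.14, 2.54], [-1.03, 4.17], [0.13, 1.85], [-2.86, 2.86]. Speed limits (rad/s): [2.39, 2.39, 3.01, 3.01, 3.14, 3.14, 3.14].

## Interface

Orientations are given as a unit quaternion [w, x, y, z].
In Python, from rig import readout, optics, job, cut_out, place_of, arm gives the robot as it stands.
- The arm moves only by the tool jog_arm, never from a script. Its argument "increments" is a list of rows, each a list of 7 numbers: the finger opening in mm, from 0 to 85.4, then the shift along the tool's x, y, z in mm, then the turn, a rotation vector about the tool's x, y, z in degrees. A call has 1 to 12 rows; each row shifts and turns the commanded pose from where the row before left it, along the tool's axes as they then stand; what a row does not reach is not made up. A row lasts 1/8 s, in which the tool goes at most 62.5 mm and 10.7 degrees, less where a joint would pass 70% of its speed; a pose out of reach is approached as far as the arm can. A call with a gripper value outside its range is refused whole. The fingers move at their own pace and stop on an object; "squeeze" is the grip in N (left out, the last holds). Time passes only in rows, so rows that do not move let the fingers close. It gives the time, the measured TCP pose, the force, the opening and the grip force at its end, in the units of the state.
- readout.sense(): the state, without advancing time (a new reading comes with each control period).
- optics.camera(name): name is "scene" or "side" or "wrist"; returns the picture (420x560x3 uint8, red, green, blue); there is no depth.
- optics.camera_params(name): a dict with "fx", "fy", "cx", "cy" (pixels), "origin" and "rotation" of the camera in the world. Camera axes: x right, y down, z forward; pixel columns grow to the right and rows downward; lengths in m; the calibration is good to about 2 mm. A picture is of the moment at which its call begins: read the wrist's pose just before it. camera_params takes no time and is no camera call; for the wrist camera it gives the pose at the moment of the call.
- job.finish_job(): hands the job in; it is judged then, once.
Trained networks look in the newest picture that a camera, given by its name, has taken for a name from the list of things; names that differ only in an ending like _2 or _b are one class to them, and where a whole thing is asked for, a point or a joint stands for the part that bears it (a point fixed in the world has none). Each returns a list of dicts, best first, with "conf" (0 to 1); they miss things now and then, are a little off and sometimes report something else, mostly with a low value. They report only what shows in the picture. A call takes as long as a camera call.
- cut_out(camera, query): "region" (420x560 bool, what is visible of it) and "extent" ([left, top, right, bottom] in pixels, round what is visible of it).
- place_of(camera, query): "pixel" ([row, column] in pixels: a listed point, or the origin of a listed thing).
The state is a dict: "t": time; "joint_positions": joint angles; "joint_vel": joint speeds; "joint_torque": joint torques, N m; "position": TCP position; "orientation": TCP orientation; "ft_force": force on the tool from outside, world axes, zero at the start; "moment": the same for the moment, N m; "grip_width": opening from 0.0 (shut) to 1.0 (fully open); "grip_force": force on a finger pad.
Only numpy, scipy, OpenCV 4.12 (cv2) and the standard library are available. Lean on these libraries where they do the work, as an engineer would, in place of code of your own. Each camera call takes 0.05 s, during which the arm holds its last target. There are 200 camera calls.

## Task

Two identical-looking guide rollers from the chart recorder sit in the grey kit tray, and the bearing of one of them binds: give each wheel about a quarter turn by hand, one way only, and let go, to feel which one drags. Then post the binding roller through the sprung flap of the red reject box, pushing it on until it has dropped inside and the flap has swung shut behind it. Leave the free-running roller in its pocket and do not knock the other things on the bench about.

Things in the scene. Friction and masses are not known exactly. Their poses are not given: they have to be found in the camera images.
- roller_1_mid (a point): centre of one of two guide rollers, on its wheel axis, 16 mm above its underside. Blue square foot 50 x 50 x 6 mm, above it a white wheel lying flat (44 mm diameter, 8 to 26 mm above the underside, upper 4 mm chamfered; nothing stands above it); about 0.3 kg. z points up along the wheel axis, x and y along the foot's sides. Either roller may be the binding one
- roller_2_mid (a point): the same point of the other roller. The two look alike and differ only in the drag of the bearing: the free-running wheel turns with next to no torque (about 0.001 N m), the binding one takes about 0.12 N m
- roller_1_wheel (a joint): turn of that roller's wheel against its own foot, rad, counter-clockwise from above positive, no stops, starts near 0; a black mark on the wheel's upper face, at the foot's +x side when 0
- roller_2_wheel (a joint): the same for the other roller's wheel
- kit_tray: fixed grey tray block 84 (x) x 172 (y) x 14 mm, origin at the centre of its underside. Two square pockets 54 x 54 mm, 8 mm deep, at y = -40 and +40 mm, hold one roller each: the feet stand 6 mm above the bench, the wheels are 14 to 32 mm above it, and the pocket keeps the foot from turning
- reject_box: fixed red steel box with a clear window in its lid and a sprung flap in its front. Origin on the bench under the middle of the flap; x points level into the box, y across, z up. 100 mm wide (y), from x = 0 to 150 mm, top at z = 137 mm. The front opening behind the flap is 90 mm wide, z = 62 to 128 mm, with a 9 mm lintel above
- reject_ledge (a point): middle of the smooth steel ledge in front of the flap, on its surface (x = -42, z = 62 mm in the box's frame; axes as the box's). The ledge is 90 mm wide between cheeks 8 mm high and runs from x = -78 mm through the opening to x = +28 mm
- reject_edge (a point): middle of the ledge's inner edge (x = +28, z = 62 mm in the box's frame), behind the flap. Beyond it a smooth 45 degree chute falls to the box's floor; a roller whose middle is past this edge tips in. Upright fingers are stopped by the lintel before that; leaning ones (30 to 45 degrees, tips forward and down) reach some 20 mm past the flap
- reject_flap (a joint): angle of the steel flap (63 mm high, hinged along its upper edge under the lintel, yellow plate with a black cross): 0 shut, grows as it is pushed inward, up to 1.4 rad; cannot swing outward. A spring shuts it: about 0.6 N at its lower edge to start, 1.4 N when wide open
- hex_keys: bystander: red hex-key holder, 22 x 86 x 28 mm, loose on the bench, origin at the centre of its underside
- gauge_loose: bystander: black pressure gauge, 87 x 64 x 29 mm, loose, origin at the centre of its underside
- pcb_module: bystander: small green circuit board, 45 x 70 x 17 mm, loose, origin at the centre of its underside
- fuse_carton: bystander: green fuse carton, 32 x 50 x 22 mm, loose, origin at the centre of its underside
- blue_tape: bystander: roll of blue tape, 68 mm diameter, 19 mm high, loose, origin at the centre of its underside
- battery_block: bystander: black and orange block battery, 26 x 52 x 17 mm, loose, origin at the centre of its underside

How it is judged:
By the outcome, as a careful person would: the job done as asked, in the order asked, and still so for the second after the job is handed in, with the robot touching nothing.
It also fails if it takes over 64 s, if anything falls off the work surface, if the arm or the gripper's body presses on something with over 40 N, if the wrist force passes 120 N, or if a joint passes its speed limit or range.

## Working session

There is one attempt and no reset: what is moved stays moved. The work goes in short steps, Python scripts to look and compute and a tool call to move; the robot and the scene stay as the last step left them, time stands still between calls to the robot, and variables do not carry over. Pictures are saved under pics/ and viewed, at most 10 in all, crops included, and the job is handed in when it is done.

Besides the shell and the picture viewer there is one more tool, called after ">>>" as name([rows], argument=value, ...), one row to a line, values as JSON. jog_arm: Moves the arm, as the interface text tells. Its arguments: {"type":"object","properties":{"increments":{"type":"array"},"squeeze":{"type":"number"}},"required":["increments"]}

```bash
mkdir -p pics; ls; cat > h.py <<'E'
import numpy as np, cv2
from rig import readout, optics, job, cut_out, place_of, arm
from scipy.spatial.transform import Rotation as R
def ray(c,px,P=None):
    P=P or optics.camera_params(c); r,cc=px
    d=np.array([(cc-P['cx'])/P['fx'],(r-P['cy'])/P['fy'],1.])
    return np.array(P['origin']),np.array(P['rotation'])@d
def onz(c,px,z,P=None):
    o,d=ray(c,px,P); return o+d*(z-o[2])/d[2]
def proj(c,p,P=None):
    P=P or optics.camera_params(c); q=np.array(P['rotation']).T@(np.array(p)-P['origin'])
    return [P['fy']*q[1]/q[2]+P['cy'],P['fx']*q[0]/q[2]+P['cx']]
def rot():
    s=readout.sense(); q=s['orientation']; return R.from_quat([q[1],q[2],q[3],q[0]])
def snap(c,n):
    im=optics.camera(c); cv2.imwrite(f'pics/{n}.png',im[:,:,::-1]); return im
E
python3 - <<'E'
from h import *
np.set_printoptions(precision=3,suppress=True)
s=readout.sense(); print(s['t'],s['position'],s['orientation'],arm.tips_ahead)
a=snap('scene','s0');b=snap('side','d0');w=snap('wrist','w0')
cv2.imwrite('pics/all.png',cv2.resize(np.vstack([np.hstack([a,b])]),(800,300))[:,:,::-1])
for c in ('scene','side','wrist'):
    P=optics.camera_params(c);print(c,np.array(P['origin']),np.array(P['rotation']).tolist(),P['fx'])
    for n,z in (('roller_1_mid',.022),('kit_tray',0),('reject_box',0),('reject_ledge',.062),('reject_edge',.062),('reject_flap',.09),('hex_keys',0),('gauge_loose',0),('pcb_module',0),('fuse_carton',0),('blue_tape',0),('battery_block',0)):
        try:
            for r in place_of(c,n)[:3]: print(c,n,round(r['conf'],2),np.round(r['pixel'],1),onz(c,r['pixel'],z,P))
        except Exception as e: print(c,n,e)
E
```

```text
pics
0.0 [0.199 0.592 0.238] [-0.     0.162  0.987 -0.001] 0.008
scene [ 0.017 -0.625  0.785] [-0.3771490139427668, 0.8611283477575989, -0.3088249117672673, 0.14437369511862508] 395.0418734078665
scene roller_1_mid matmul: Input operand 1 has a mismatch in its core dimension 0, with gufunc signature (n?,k),(k,m?)->(n?,m?) (size 3 is different from 4)
scene kit_tray matmul: Input operand 1 has a mismatch in its core dimension 0, with gufunc signature (n?,k),(k,m?)->(n?,m?) (size 3 is different from 4)
scene reject_box matmul: Input operand 1 has a mismatch in its core dimension 0, with gufunc signature (n?,k),(k,m?)->(n?,m?) (size 3 is different from 4)
scene reject_edge matmul: Input operand 1 has a mismatch in its core dimension 0, with gufunc signature (n?,k),(k,m?)->(n?,m?) (size 3 is different from 4)
scene reject_flap it knows: battery_block, blue_tape, fuse_carton, gauge_loose, hex_keys, kit_tray, pcb_module, reject_box, reject_edge, reject_ledge, roller_1_mid, roller_2_mid
scene hex_keys matmul: Input operand 1 has a mismatch in its core dimension 0, with gufunc signature (n?,
[... 2592 characters left out ...]
imension 0, with gufunc signature (n?,k),(k,m?)->(n?,m?) (size 3 is different from 4)
side battery_block matmul: Input operand 1 has a mismatch in its core dimension 0, with gufunc signature (n?,k),(k,m?)->(n?,m?) (size 3 is different from 4)
wrist [0.132 0.616 0.375] [0.11424444643025314, 0.8042200602092618, 0.5773738851681742, 0.08256935232072574] 298.892762559117
wrist reject_flap it knows: battery_block, blue_tape, fuse_carton, gauge_loose, hex_keys, kit_tray, pcb_module, reject_box, reject_edge, reject_ledge, roller_1_mid, roller_2_mid
wrist blue_tape matmul: Input operand 1 has a mismatch in its core dimension 0, with gufunc signature (n?,k),(k,m?)->(n?,m?) (size 3 is different from 4)
```

Camera rotation is a quaternion; I'll fix the helper.

```bash
cat >> h.py <<'E'
_cp=optics.camera_params
def cp(c):
    P=dict(_cp(c)); q=P['rotation']; P['rotation']=R.from_quat([q[1],q[2],q[3],q[0]]).as_matrix(); P['origin']=np.array(P['origin']); return P
class _O:
    camera=staticmethod(optics.camera); camera_params=staticmethod(cp)
optics=_O
E
python3 - <<'E'
from h import *
np.set_printoptions(precision=3,suppress=True)
print(readout.sense()['t'])
for c in ('scene','side'):
    P=cp(c)
    for n,z in (('roller_1_mid',.022),('kit_tray',0),('reject_box',0),('reject_ledge',.062),('reject_edge',.062),('hex_keys',0),('gauge_loose',0),('pcb_module',0),('fuse_carton',0),('blue_tape',0),('battery_block',0)):
        for r in place_of(c,n)[:3]: 
            if r['conf']>.2: print(c,n,round(r['conf'],2),np.round(r['pixel'],1),onz(c,r['pixel'],z,P))
print(readout.sense()['t'])
E
```

```text
1.8
scene roller_1_mid 0.69 [289.3 285.7] [ 0.407 -0.203  0.022]
scene kit_tray 0.69 [305.8 293.1] [ 0.401 -0.238  0.   ]
scene reject_box 0.88 [225.  297.1] [ 0.592 -0.039  0.   ]
scene reject_edge 0.62 [200.  308.8] [ 0.64  -0.03   0.062]
scene hex_keys 0.48 [255.2 227. ] [ 0.37  -0.008  0.   ]
scene gauge_loose 0.89 [327.4 388.3] [ 0.529 -0.417  0.   ]
scene pcb_module 0.66 [363.8 352.3] [ 0.402 -0.424  0.   ]
scene fuse_carton 0.49 [214.4 190. ] [0.377 0.192 0.   ]
scene blue_tape 0.57 [189.7 160.1] [0.363 0.351 0.   ]
scene blue_tape 0.46 [216.2 293. ] [ 0.607 -0.004  0.   ]
scene battery_block 0.51 [314.8 417.4] [ 0.608 -0.439 -0.   ]
side roller_1_mid 0.6 [270.8 265.1] [ 0.408 -0.194  0.022]
side kit_tray 0.73 [286.8 269.8] [ 0.406 -0.23   0.   ]
side kit_tray 0.67 [272.4 268. ] [ 0.423 -0.172  0.   ]
side reject_box 0.61 [234.1 309.2] [ 0.599 -0.033  0.   ]
side reject_ledge 0.93 [220.7 298.9] [ 0.556 -0.054  0.062]
side reject_edge 0.55 [213.6 321.1] [ 0.632 -0.036  0.062]
side hex_keys 0.51 [240.2 231.6] [0.381 0.01  0.   ]
side gauge_loose 0.68 [323.7 351.7] [ 0.526 -0.416  0.   ]
side pcb_module 0.8 [340.3 299.7] [ 0.401 -0.423  0.   ]
side fuse_carton 0.52 [288.9 271.1] [ 0.406 -0.239  0.   ]
side fuse_carton 0.44 [211.7 212. ] [0.371 0.198 0.   ]
side fuse_carton 0.33 [190.8 197.6] [ 0.363  0.366 -0.   ]
side blue_tape 0.64 [190.7 198.7] [0.367 0.365 0.   ]
side blue_tape 0.61 [213.1 319.9] [0.684 0.074 0.   ]
side battery_block 0.71 [320.7 387.5] [ 0.604 -0.434  0.   ]
2.9
```

View pics/all.png

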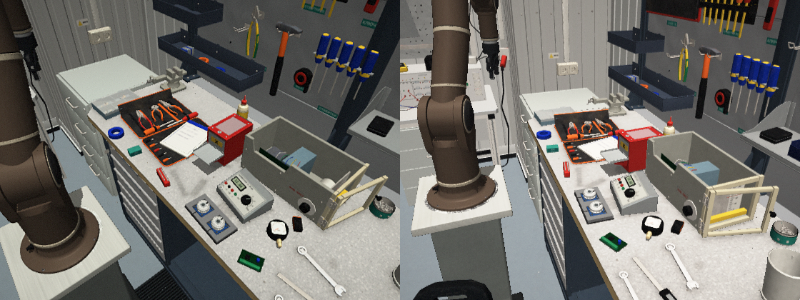

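The pictures show the arm at upper left, the tray with two rollers at about (290,300) in scene pixels, and the red box at about (325,195) with its ledge facing left. The grey instrument sits right of the tray. Next I'll move over the tray for a close view.

```bash
cat >> h.py <<'E'
from scipy.spatial.transform import Slerp
def down(yaw,lean=0):
    """tool y at azimuth yaw (deg), pointing down; lean about tool x (deg)"""
    return R.from_euler('z',yaw,degrees=True)*R.from_matrix(np.array([[0,1,0],[1,0,0],[0,0,-1.]]))*R.from_rotvec([np.radians(lean),0,0])
def plan(way,p=None,r=None,dp=0,show=True):
    """way: list of (grip_mm,pos,R,n). prints rows; returns end pose"""
    s=readout.sense(); p=np.array(s['position']) if p is None else p; r=rot() if r is None else r
    for g,tp,tr,n in way:
        tp=p if tp is None else np.array(tp); tr=r if tr is None else tr
        p0=p.copy(); sl=Slerp([0,1],R.concatenate([r,tr])); rows=[]
        for k in range(1,n+1):
            d=np.round(r.inv().apply(p0+(tp-p0)*k/n-p)*1000,dp)
            t=np.round((r.inv()*sl(k/n)).as_rotvec(degrees=True),1)
            p=p+r.apply(d/1000); r=r*R.from_rotvec(t,degrees=True)
            rows.append([g]+[float(f'{x:g}')+0. for x in (*d,*t)])
        print('#',n,np.round(p,4)); print(str(rows).replace('.0,',',').replace('.0]',']').replace(' ',''))
    return p,r
def yaw(): y=rot().as_matrix()[:,1]; return np.degrees(np.arctan2(y[1],y[0]))
E
python3 - <<'E'
from h import *
print(yaw()); plan([(85,[.42,.2,.26],down(20),8),(85,[.40,-.235,.27],down(-30),8)])
E
```

```text
71.39191905927768
# 8 [0.4198 0.2    0.2603]
[[85,-42,-38,-3,0,0,6.4],[85,-45,-32,-2,0,0,6.4],[85,-50,-28,-3,0,0,6.5],[85,-51,-22,-2,0,0,6.4],[85,-54,-16,-3,0,0,6.4],[85,-56,-9,-3,0,0,6.4],[85,-56,-4,-2,0,0,6.5],[85,-56,3,-3,0,0,6.4]]
# 8 [ 0.4004 -0.2352  0.2703]
[[85,-50,-21,-1,0,0,6.2],[85,-52,-15,-1,0,0,6.3],[85,-54,-10,-2,0,0,6.2],[85,-54,-3,-1,0,0,6.3],[85,-55,2,-1,0,0,6.2],[85,-54,8,-1,0,0,6.3],[85,-52,14,-1,0,0,6.2],[85,-51,20,-2,0,0,6.3]]
```

>>> jog_arm([
  [85,-42,-38,-3,0,0,6.4],
  [85,-45,-32,-2,0,0,6.4],
  [85,-50,-28,-3,0,0,6.5],
  [85,-51,-22,-2,0,0,6.4],
  [85,-54,-16,-3,0,0,6.4],
  [85,-56,-9,-3,0,0,6.4],
  [85,-56,-4,-2,0,0,6.5],
  [85,-56,3,-3,0,0,6.4],
])

```text
t: 3.9
position: [0.4205, 0.1983, 0.2607]
orientation: [0.0, 0.575, 0.818, 0.001]
ft_force: [0.1, 2.2, -0.7]
grip_width: 0.997
grip_force: 0.0
```

>>> jog_arm([
  [85,-50,-21,-1,0,0,6.2],
  [85,-52,-15,-1,0,0,6.3],
  [85,-54,-10,-2,0,0,6.2],
  [85,-54,-3,-1,0,0,6.3],
  [85,-55,2,-1,0,0,6.2],
  [85,-54,8,-1,0,0,6.3],
  [85,-52,14,-1,0,0,6.2],
  [85,-51,20,-2,0,0,6.3],
  [85,0,0,0,0,0,0],
  [85,0,0,0,0,0,0],
])

```text
t: 5.15
position: [0.4003, -0.2348, 0.2701]
orientation: [-0.0, 0.866, 0.5, -0.0]
ft_force: [-1.2, 0.2, 0.2]
grip_width: 0.999
grip_force: 0.0
```

```bash
python3 - <<'E'
from h import *
np.set_printoptions(precision=3,suppress=True)
s=readout.sense(); print(s['t'],s['position'],yaw(),np.array(s['joint_positions']))
P=cp('wrist');a=snap('wrist','w1')
for n,z in (('roller_1_mid',.022),('kit_tray',0)):
    for r in place_of('wrist',n)[:3]: print(n,round(r['conf'],2),np.round(r['pixel'],1),onz('wrist',r['pixel'],z,P))
hsv=cv2.cvtColor(a,cv2.COLOR_RGB2HSV)
for r in cut_out('wrist','roller_1_mid')[:3]:
    print(r['conf'],r['extent'],r['region'].sum())
    c=max(cv2.findContours(r['region'].astype('uint8'),0,2)[0],key=cv2.contourArea)
    q=cv2.boxPoints(cv2.minAreaRect(c)); print([onz('wrist',(v,u),.012,P)[:2] for u,v in q])
E
```

```text
5.15 [ 0.4   -0.235  0.27 ] -29.99981654111002 [-0.346  0.109  0.855  1.967 -0.092  1.105  0.024]
roller_1_mid 0.89 [149.7 268.5] [ 0.404 -0.194  0.022]
kit_tray 0.73 [175.7 284.1] [ 0.403 -0.236  0.   ]
0.69 [244.8, 123.3, 294.7, 176.2] 1529
[array([ 0.38 , -0.169]), array([ 0.431, -0.171]), array([ 0.43 , -0.222]), array([ 0.378, -0.22 ])]
```

View pics/w1.png

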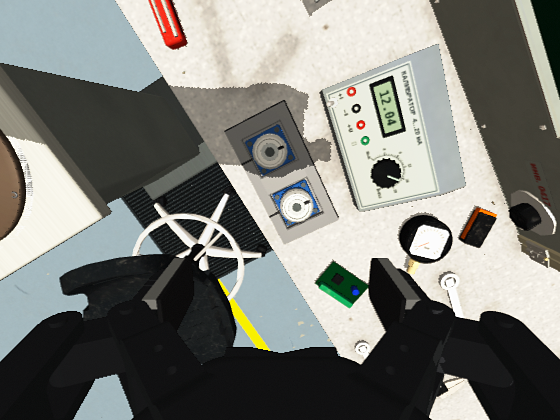

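The view shows the tray with two rollers at about (row 150, col 269) and (row 206, col 298). The instrument is right of the tray, and the gripper fingers show at the bottom.

```bash
python3 - <<'E'
from h import *
np.set_printoptions(precision=4,suppress=True)
P=cp('wrist');a=cv2.imread('pics/w1.png');h=cv2.cvtColor(a,cv2.COLOR_BGR2HSV)
m=((h[...,0]>98)&(h[...,0]<125)&(h[...,1]>130)).astype('uint8'); m[:100]=0;m[240:]=0;m[:,:235]=0;m[:,330:]=0
n,l,st,ce=cv2.connectedComponentsWithStats(cv2.morphologyEx(m,cv2.MORPH_CLOSE,np.ones((5,5))))
for i in range(1,n):
    if st[i,4]<150: continue
    pts=np.argwhere(l==i)
    w=np.array([onz('wrist',p,.012,P)[:2] for p in pts],dtype=np.float32)*1000
    (c,sz,an)=cv2.minAreaRect(w); print('foot',c,sz,an)
# wheel: darker/white interior + tray
g=(h[...,1]<70)&(h[...,2]>140)
for i in range(1,n):
    if st[i,4]<150: continue
    hull=np.zeros_like(m); cv2.fillConvexPoly(hull,cv2.convexHull(np.argwhere(l==i)[:,::-1].astype(np.int32)),1)
    pts=np.argwhere((hull>0)&(l!=i)&~(m>0))
    w=np.array([onz('wrist',p,.026,P)[:2] for p in pts])*1000; print('wheel',np.median(w,0),(w.max(0)+w.min(0))/2,np.ptp(w,0))
m2=((h[...,1]<40)&(h[...,2]<140)&(h[...,2]>80)).astype('uint8')
big=cv2.resize(a[90:255,225:345],None,fx=4,fy=3.6,interpolation=cv2.INTER_CUBIC);cv2.imwrite('pics/c1.png',cv2.resize(a[100:250,220:340],None,fx=4,fy=4,interpolation=cv2.INTER_CUBIC))
# instrument corners
for px in ((88,320),(208,360),(45,437)): print(onz('wrist',px,.05,P))
E
```

```text
foot (405.4353332519531, -194.7611083984375) (49.10127258300781, 49.43608856201172) 86.6697769165039
foot (400.17327880859375, -273.5777893066406) (50.06896209716797, 49.20450973510742) 85.63089752197266
wheel [ 408.1723 -192.2777] [ 407.0671 -194.0516] [48.6297 49.8992]
wheel [ 404.9483 -268.2487] [ 402.5305 -270.0598] [48.7678 51.1559]
[ 0.491  -0.1619  0.05  ]
[ 0.4693 -0.3093  0.05  ]
[ 0.6196 -0.1863  0.05  ]
```

View pics/c1.png

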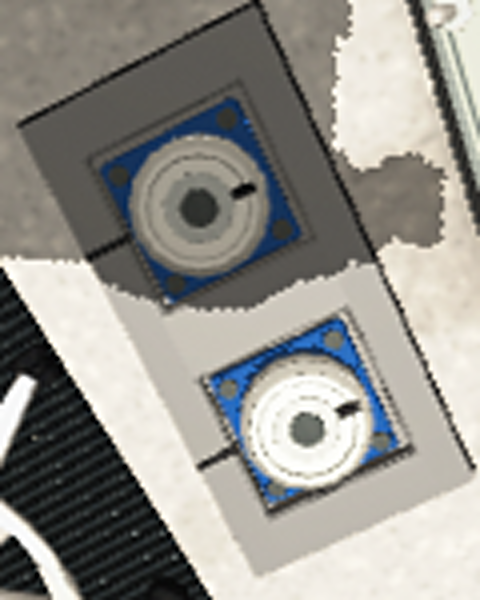

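Feet are at A (0.405, -0.195) and B (0.400, -0.274), 79 mm apart, and the tray is yawed about -4°. Both marks are near the +x side. Now I'll grip wheel A.

```bash
python3 - <<'E'
from h import *
print([x for x in dir(arm) if x[0]!='_'])
p,r=plan([(60,[.4054,-.1948,.09],down(-30),4),(60,[.4054,-.1948,.028],down(-30),3)])
E
```

```text
['MotionError', 'tips_ahead']
# 4 [ 0.4057 -0.1952  0.0903]
[[60,9,-4,45,0,0,0],[60,9,-4,45,0,0,0.1],[60,9,-4,45,0,0,0],[60,9,-3,45,0,0,0]]
# 3 [ 0.4057 -0.1951  0.0283]
[[60,0,0,21,0,0,0],[60,0,0,21,0,0,0],[60,0,0,20,0,0,0]]
```

>>> jog_arm([
  [60,9,-4,45,0,0,0],
  [60,9,-4,45,0,0,0],
  [60,9,-4,45,0,0,0],
  [60,9,-3,45,0,0,0],
  [60,0,0,21,0,0,0],
  [60,0,0,21,0,0,0],
  [60,0,0,20,0,0,0],
  [60,0,0,0,0,0,0],
], squeeze=25)

```text
t: 6.35
position: [0.4048, -0.1955, 0.0274]
orientation: [-0.001, 0.866, 0.5, -0.001]
ft_force: [-0.0, -0.0, 0.4]
grip_width: 0.705
grip_force: 0.0
```

>>> jog_arm([
  [30,0,0,0,0,0,0],
  [30,0,0,0,0,0,0],
  [30,0,0,0,0,0,0],
  [30,0,0,0,0,0,0],
], squeeze=25)

```text
t: 6.85
position: [0.406, -0.1964, 0.0291]
orientation: [0.0, 0.866, 0.5, 0.001]
ft_force: [-1.3, 1.4, 6.5]
grip_width: 0.494
grip_force: 25.5
```

```bash
cat > st.py <<'E'
from h import *
np.set_printoptions(precision=3,suppress=True)
s=readout.sense();print(s['t'],np.array(s['position']),round(yaw(),1),'F',np.array(s['ft_force']),'M',np.array(s['moment']),s['grip_width']*85.4,s['grip_force'],'tau',np.array(s['joint_torque']),'j',np.array(s['joint_positions']),'v',np.array(s['joint_vel']))
E
python3 st.py
```

```text
6.85 [ 0.406 -0.196  0.029] -30.0 F [-1.307  1.388  6.502] M [0.213 0.262 0.02 ] 42.18829329671352 25.540388328954577 tau [  0.149 -42.157   7.456 -14.597  -0.059  -0.582  -0.   ] j [-0.124  0.505  0.59   2.221 -0.538  0.554  0.351] v [ 0.001  0.002 -0.001  0.001 -0.001  0.001  0.001]
```

>>> jog_arm([
  [30,0,0,0,0,0,-9],
  [30,0,0,0,0,0,-9],
  [30,0,0,0,0,0,-9],
  [30,0,0,0,0,0,-9],
  [30,0,0,0,0,0,-9],
])

```text
t: 7.48
position: [0.4053, -0.1963, 0.0291]
orientation: [0.0, 0.607, 0.795, 0.0]
ft_force: [-4.0, 2.0, 8.5]
grip_width: 0.495
grip_force: 25.6
```

```bash
python3 st.py
```

```text
7.475 [ 0.405 -0.196  0.029] 15.3 F [-3.973  1.98   8.48 ] M [0.292 0.681 0.028] 42.310891450995456 25.62301250640303 tau [ -1.874 -43.135   5.891 -16.153  -0.679  -1.093  -1.55 ] j [ 0.042  0.463  0.373  2.212 -0.336  0.519  0.94 ] v [ 0.272 -0.05  -0.343 -0.012  0.318 -0.04   0.933]
```

>>> jog_arm([
  [30,0,0,0,0,0,-9],
  [30,0,0,0,0,0,-9],
  [30,0,0,0,0,0,-9],
  [30,0,0,0,0,0,-9],
  [30,0,0,0,0,0,-9],
])

```text
t: 8.1
position: [0.4049, -0.1967, 0.0291]
orientation: [-0.0, 0.257, 0.967, -0.0]
ft_force: [-3.6, -0.2, 9.0]
grip_width: 0.495
grip_force: 25.7
```

```bash
python3 st.py
```

```text
8.1 [ 0.405 -0.197  0.029] 60.3 F [-3.555 -0.223  9.002] M [ 0.07  0.94 -0.02] 42.26916673516872 25.664659612812102 tau [ -2.55  -44.39    2.904 -16.854  -0.777  -1.343  -1.576] j [ 0.215  0.443  0.159  2.202 -0.14   0.506  1.533] v [ 0.277 -0.017 -0.34  -0.017  0.308 -0.007  0.948]
```

>>> jog_arm([
  [60,0,0,0,0,0,0],
  [60,0,0,0,0,0,0],
  [60,0,0,-25,0,0,0],
  [60,0,0,-25,0,0,0],
  [60,0,0,0,0,0,0],
])

```text
t: 8.72
position: [0.4067, -0.1968, 0.0797]
orientation: [0.002, 0.26, 0.966, -0.0]
ft_force: [-0.2, -0.4, -0.7]
grip_width: 0.706
grip_force: 0.0
```

```bash
python3 st.py; python3 - <<'E'
from h import *
p,r=plan([(60,[.4000,-.2750,.078],down(60),2),(60,[.4,-.275,.028],down(60),3)])
E
```

```text
8.725 [ 0.407 -0.197  0.08 ] 59.9 F [-0.246 -0.42  -0.678] M [0.045 0.051 0.002] 60.29167503279586 0.0 tau [  0.072 -45.204   2.7   -19.727   0.133   0.463  -0.111] j [ 0.184  0.345  0.191  2.174 -0.11   0.628  1.499] v [ 0.006  0.035 -0.013  0.023 -0.008 -0.031  0.012]
# 2 [ 0.3997 -0.2747  0.0777]
[[60,-17,-36,1,0,0.1,0],[60,-16,-35,1,0,0.1,-0.1]]
# 3 [ 0.3997 -0.2747  0.0277]
[[60,0,0,17,0,0,0],[60,0,0,16,0,0,0],[60,0,0,17,0,0,0]]
```

>>> jog_arm([
  [60,-17,-36,1,0,0,0],
  [60,-16,-35,1,0,0,0],
  [60,0,0,17,0,0,0],
  [60,0,0,17,0,0,0],
  [60,0,0,17,0,0,0],
  [60,0,0,0,0,0,0],
  [30,0,0,0,0,0,0],
  [30,0,0,0,0,0,0],
  [30,0,0,0,0,0,0],
  [30,0,0,0,0,0,0],
])

```text
t: 9.98
position: [0.3985, -0.2745, 0.0255]
orientation: [0.0, 0.259, 0.966, -0.0]
ft_force: [-0.5, 0.8, 1.7]
grip_width: 0.493
grip_force: 26.0
```

>>> jog_arm([
  [30,0,0,0,0,0,9],
  [30,0,0,0,0,0,9],
  [30,0,0,0,0,0,9],
  [30,0,0,0,0,0,9],
  [30,0,0,0,0,0,9],
])

```text
t: 10.6
position: [0.4, -0.2743, 0.0256]
orientation: [0.001, 0.61, 0.792, 0.001]
ft_force: [3.0, 2.0, -3.5]
grip_width: 0.495
grip_force: 25.7
```

```bash
python3 st.py
```

```text
10.6 [ 0.4   -0.274  0.026] 14.8 F [ 2.987  2.001 -3.492] M [ 0.227 -0.693  0.038] 42.31490095668307 25.739730927161872 tau [  3.132 -50.862   6.64  -15.216   0.999   0.369   1.431] j [ 0.196  0.512  0.387  2.136 -0.362  0.553  1.106] v [-0.263  0.051  0.34   0.016 -0.321  0.041 -0.938]
```

>>> jog_arm([
  [30,0,0,0,0,0,9],
  [30,0,0,0,0,0,9],
  [30,0,0,0,0,0,9],
  [30,0,0,0,0,0,9],
  [30,0,0,0,0,0,9],
])

```text
t: 11.22
position: [0.4014, -0.2746, 0.026]
orientation: [0.002, 0.867, 0.499, 0.002]
ft_force: [5.8, 1.1, -2.4]
grip_width: 0.5
grip_force: 25.8
```

```bash
python3 st.py
```

```text
11.225 [ 0.401 -0.275  0.026] -30.2 F [ 5.825  1.072 -2.364] M [ 0.121 -1.343  0.094] 42.66500846872063 25.8235174510628 tau [  3.526 -48.78   10.021 -12.42    1.503   0.815   1.428] j [ 0.036  0.557  0.6    2.144 -0.565  0.594  0.517] v [-0.247  0.091  0.338  0.014 -0.322  0.084 -0.935]
```

>>> jog_arm([
  [60,0,0,0,0,0,0],
  [60,0,0,0,0,0,0],
  [60,0,0,-30,0,0,0],
  [60,0,0,-60,0,0,0],
  [60,-20,0,-60,0,0,0],
  [60,-20,0,0,0,0,0],
  [60,0,0,0,0,0,0],
])

```text
t: 12.1
position: [0.3778, -0.3099, 0.1751]
orientation: [0.0, 0.866, 0.5, 0.0]
ft_force: [0.0, 1.1, -0.8]
grip_width: 0.702
grip_force: 0.0
```

```bash
python3 - <<'E'
from h import *
np.set_printoptions(precision=4,suppress=True)
P=cp('wrist');a=snap('wrist','w2')[:,:,::-1];h=cv2.cvtColor(np.ascontiguousarray(a),cv2.COLOR_BGR2HSV)
s=readout.sense(); print(s['t'],np.array(s['position']),yaw(),np.array(s['joint_positions']))
c=[np.array(proj('wrist',(x,y,.03),P)) for x,y in ((.4054,-.1948),(.4002,-.2736))]; print(c)
for r in place_of('wrist','roller_1_mid')[:3]: print(r['conf'],r['pixel'],onz('wrist',r['pixel'],.022,P))
E
```

```text
12.15 [ 0.378  -0.3088  0.1744] -30.026880266950563 [-0.0942  0.322   0.8401  2.0353 -0.3036  0.9106  0.3856]
[array([ 71.2114, 242.67  ]), array([154.0482, 283.032 ])]
0.98 [69.3, 242.4] [ 0.4058 -0.1919  0.022 ]
0.7 [156.2, 283.4] [ 0.3991 -0.2763  0.022 ]
```

View pics/w2.png

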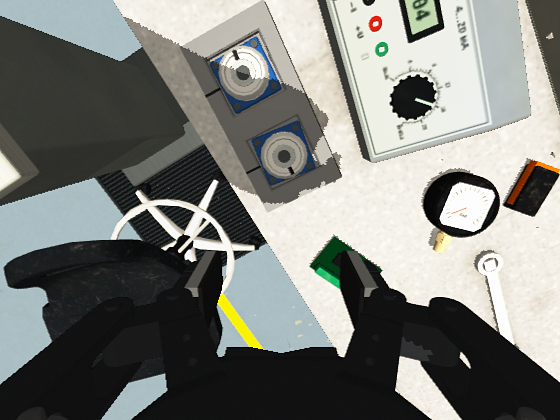

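Marks now point to tray +y at A (row 55, col 236) and to -y at B (row 172, col 290), so both wheels turned about a quarter turn. The moment hints at B but isn't conclusive. I'll check whether either foot twisted in its pocket.

```bash
python3 - <<'E'
from h import *
np.set_printoptions(precision=4,suppress=True)
P=cp('wrist');a=cv2.imread('pics/w2.png');h=cv2.cvtColor(a,cv2.COLOR_BGR2HSV)
m=((h[...,0]>98)&(h[...,0]<125)&(h[...,1]>110)).astype('uint8'); m[210:]=0;m[:,:200]=0;m[:,330:]=0
n,l,st,ce=cv2.connectedComponentsWithStats(cv2.morphologyEx(m,cv2.MORPH_CLOSE,np.ones((5,5))))
for i in range(1,n):
    if st[i,4]<150: continue
    w=np.array([onz('wrist',p,.012,P)[:2] for p in np.argwhere(l==i)],dtype=np.float32)*1000
    print('foot',cv2.minAreaRect(w))
E
python3 st.py
cat > mz.py <<'E'
from h import *
print(readout.sense()['moment'])
E
```

```text
foot ((405.00128173828125, -194.4034881591797), (49.42151641845703, 49.10416030883789), 87.55392456054688)
foot ((400.2359924316406, -273.1141052246094), (49.323875427246094, 49.23619079589844), 81.52225494384766)
12.2 [ 0.378 -0.308  0.174] -30.0 F [-0.136 -0.111 -0.447] M [ 0.013 -0.048 -0.011] 60.35053765999198 0.0 tau [  0.671 -37.257   8.086 -25.187   0.093  -0.026   0.057] j [-0.095  0.323  0.839  2.035 -0.304  0.911  0.385] v [-0.009  0.013 -0.008 -0.    -0.002 -0.001 -0.002]
```

B's foot was dragged about 4° clockwise to its pocket stop and A's was not, which fits Mz rising to +0.09 N m. B is the binding roller, so I'll pick it up, with the fingers along its foot's y.

```bash
python3 - <<'E'
from h import *
p,r=plan([(60,[.4002,-.2733,.08],down(-98.5),7),(60,[.4002,-.2733,.0265],down(-98.5),3)])
E
```

```text
# 7 [ 0.4005 -0.2731  0.08  ]
[[60,6,0,13,0,0,9.8],[60,6,-1,14,0,0,9.8],[60,5,-1,13,0,0,9.8],[60,6,-3,14,0,0,9.8],[60,4,-3,13,0,0,9.7],[60,4,-5,14,-0.1,0,9.8],[60,4,-5,13,0,0,9.8]]
# 3 [ 0.4005 -0.2731  0.026 ]
[[60,0,0,18,0,0,0],[60,0,0,18,0,0,0],[60,0,0,18,0,0,0]]
```

>>> jog_arm([
  [60,6,0,13,0,0,9.8],
  [60,6,-1,14,0,0,9.8],
  [60,5,-1,13,0,0,9.8],
  [60,6,-3,14,0,0,9.8],
  [60,4,-3,13,0,0,9.7],
  [60,4,-5,14,0,0,9.8],
  [60,4,-5,13,0,0,9.8],
  [60,0,0,0,0,0,0],
])

```text
t: 13.2
position: [0.4003, -0.2724, 0.0789]
orientation: [-0.0, 0.997, -0.073, -0.002]
ft_force: [0.3, 0.1, 0.0]
grip_width: 0.7
grip_force: 0.0
```

```bash
python3 st.py
```

```text
13.2 [ 0.4   -0.272  0.079] -98.3 F [0.288 0.106 0.041] M [-0.066 -0.023  0.006] 59.76794047043198 0.0 tau [ -0.484 -42.195  13.577 -17.837  -0.54    0.003  -1.056] j [-0.248  0.593  1.002  2.128 -0.708  0.806 -0.513] v [ 0.014 -0.036  0.013 -0.014  0.04  -0.003  0.067]
```

>>> jog_arm([
  [60,0,-1,18,0,0,0],
  [60,0,0,18,0,0,0],
  [60,0,0,17,0,0,0],
  [60,0,0,0,0,0,0],
  [30,0,0,0,0,0,0],
  [30,0,0,0,0,0,0],
  [30,0,0,0,0,0,0],
  [30,0,0,0,0,0,0],
], squeeze=40)

```text
t: 14.2
position: [0.4017, -0.2756, 0.0292]
orientation: [0.002, 0.997, -0.074, 0.001]
ft_force: [-1.9, -5.4, 3.7]
grip_width: 0.484
grip_force: 39.9
```

>>> jog_arm([
  [30,0,0,-8,0,0,0],
  [30,0,0,-15,0,0,0],
  [30,0,0,-40,0,0,0],
  [30,0,0,-55,0,0,0],
  [30,0,0,-55,0,0,0],
  [30,0,0,-20,0,0,0],
  [30,0,0,0,0,0,0],
])

```text
t: 15.08
position: [0.4016, -0.2727, 0.222]
orientation: [-0.0, 0.997, -0.073, 0.001]
ft_force: [0.4, -0.1, -3.3]
grip_width: 0.486
grip_force: 41.8
```

```bash
python3 st.py; python3 - <<'E'
from h import *
p,r=plan([(30,[.468,-.074,.22],down(-77),5)])
E
```

```text
15.075 [ 0.402 -0.273  0.222] -98.4 F [ 0.352 -0.056 -3.321] M [0.055 0.013 0.02 ] 41.525403652145556 41.78427598904818 tau [ -0.145 -31.998  13.118 -28.486   0.352   0.301  -0.246] j [-0.491  0.4    1.285  1.999 -0.443  1.067 -0.722] v [ 0.026  0.038 -0.048  0.042 -0.025 -0.025  0.016]
# 5 [ 0.4685 -0.0743  0.2202]
[[30,7,-41,0,0,0,-4.3],[30,11,-41,1,0,-0.1,-4.3],[30,13,-40,0,0,0,-4.3],[30,16,-38,1,0,0,-4.2],[30,20,-37,0,0,-0.1,-4.3]]
```

>>> jog_arm([
  [30,7,-41,0,0,0,-4.3],
  [30,11,-41,1,0,0,-4.3],
  [30,13,-40,0,0,0,-4.3],
  [30,16,-38,1,0,0,-4.2],
  [30,20,-37,0,0,0,-4.3],
  [30,0,0,0,0,0,0],
  [30,0,0,0,0,0,0],
])

```text
t: 15.95
position: [0.4674, -0.0748, 0.2178]
orientation: [0.0, 0.994, 0.112, -0.001]
ft_force: [-0.4, -0.3, -2.4]
grip_width: 0.487
grip_force: 41.9
```

```bash
python3 st.py; python3 - <<'E'
from h import *
np.set_printoptions(precision=4,suppress=True)
P=cp('wrist'); a=snap('wrist','w3')
print(P['origin'],readout.sense()['position'])
for n,z in (('reject_ledge',.062),('reject_edge',.062),('reject_box',0),('roller_1_mid',.2)):
    for r in place_of('wrist',n)[:2]: print(n,round(r['conf'],2),np.round(r['pixel'],1),onz('wrist',r['pixel'],z,P))
E
```

```text
15.95 [ 0.467 -0.075  0.218] -77.1 F [-0.393 -0.266 -2.424] M [-0.034  0.015  0.017] 41.594656025714514 41.93407139740884 tau [ -1.213 -27.854   9.703 -27.62   -0.14    0.036   0.002] j [-0.941  0.358  1.263  2.027 -0.397  1.04  -0.833] v [ 0.016 -0.006  0.016 -0.003  0.    -0.001 -0.002]
[ 0.5364 -0.0581  0.3535] [ 0.4674 -0.0754  0.2181]
reject_ledge 0.97 [ 85.4 267.6] [ 0.5636 -0.0393  0.062 ]
reject_box 0.89 [ 53.6 277.7] [ 0.6028 -0.0392  0.    ]
roller_1_mid 0.66 [258. 367.] [ 0.4749 -0.1217  0.2   ]
```

View pics/w3.png

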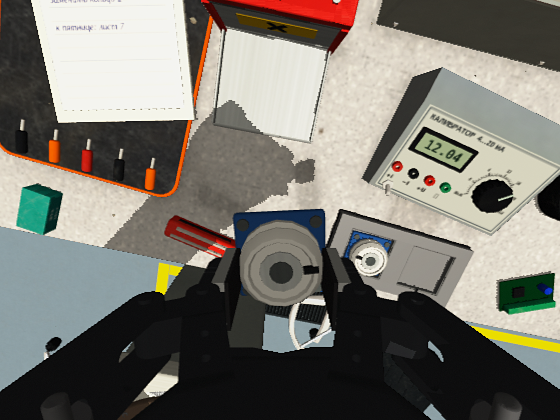

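The roller is held with its foot square to the gripper. The ledge plate runs from front corners at about (row 123, col 214) and (row 141, col 308) up to the flap at about row 30–45.

```bash
python3 - <<'E'
from h import *
np.set_printoptions(precision=4,suppress=True)
P=cp('wrist'); a=cv2.imread('pics/w3.png')
c=cv2.resize(a[0:160,190:370],None,fx=4,fy=3.75,interpolation=cv2.INTER_CUBIC);cv2.imwrite('pics/c3.png',cv2.resize(a[0:150,190:380],None,fx=4,fy=4,interpolation=cv2.INTER_CUBIC))
for z in (.062,.07):
    print(z,*[onz('wrist',p,z,P)[:2] for p in ((123,214),(141,308),(33,220),(50,327))])
E
```

```text
0.062 [0.5213 0.0024] [ 0.5248 -0.0879] [0.597  0.0093] [ 0.6046 -0.085 ]
0.07 [0.5217 0.0007] [ 0.5251 -0.0871] [0.5953 0.0075] [ 0.6027 -0.0843]
```

View pics/c3.png

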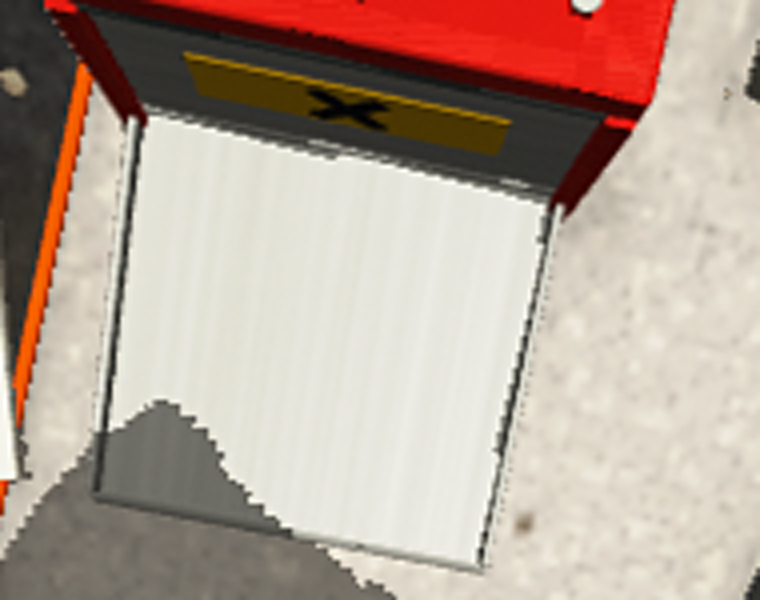

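The crop shows the inner ledge corners: front at (124,215) and (142,310), flap line at (28.5,226.7) and (50.8,327).

```bash
python3 - <<'E'
from h import *
np.set_printoptions(precision=4,suppress=True)
P=cp('wrist')
P['origin']=P['origin']
fl,fr,bl,br=[onz('wrist',p,.062,P)[:2] for p in ((124,215),(142,310),(28.5,226.7),(50.8,327))]
print(fl,fr,bl,br,np.linalg.norm(fl-fr),np.linalg.norm(bl-br),np.linalg.norm(bl-fl),np.linalg.norm(br-fr))
y=(fl-fr+bl-br); x=(bl+br-fl-fr)
print('yaw from y',np.degrees(np.arctan2(-y[0],y[1])),'from x',np.degrees(np.arctan2(x[1],x[0])), 'flap mid',(bl+br)/2,'front mid',(fl+fr)/2)
E
```

```text
[0.5206 0.0013] [ 0.5243 -0.09  ] [0.6017 0.0042] [ 0.604  -0.0851] 0.09140350235370809 0.08940779926254204 0.08108019463910099 0.0798094063460652
yaw from y 1.891408838464283 from x 2.7568085454704785 flap mid [ 0.6028 -0.0405] front mid [ 0.5225 -0.0443]
```

```bash
python3 - <<'E'
from h import *
p,r=plan([(30,[.556,-.042,.14],down(-87.7),4),(30,[.556,-.042,.0870],down(-87.7),4)])
E
```

```text
# 4 [ 0.5559 -0.0416  0.1395]
[[30,23,-3,20,0,0,2.6],[30,23,-5,19,0,0,2.6],[30,23,-5,20,0,0,2.7],[30,23,-7,20,0,0,2.6]]
# 4 [ 0.5559 -0.0416  0.0865]
[[30,0,0,13,0,0,0],[30,0,0,13,0,0,0],[30,0,0,13,0,0,0],[30,0,0,14,0,0,0]]
```

>>> jog_arm([
  [30,23,-3,20,0,0,2.6],
  [30,23,-5,19,0,0,2.6],
  [30,23,-5,20,0,0,2.7],
  [30,23,-7,20,0,0,2.6],
  [30,0,0,13,0,0,0],
  [30,0,0,13,0,0,0],
  [30,0,0,13,0,0,0],
  [30,0,0,12,0,0,0],
  [30,0,0,0,0,0,0],
  [30,0,0,0,0,0,0],
])

```text
t: 17.45
position: [0.5564, -0.0406, 0.089]
orientation: [0.0, 1.0, 0.021, 0.0]
ft_force: [-0.6, -0.9, -2.6]
grip_width: 0.483
grip_force: 41.9
```

```bash
python3 st.py
```

```text
17.45 [ 0.556 -0.041  0.089] -87.6 F [-0.6   -0.867 -2.56 ] M [ 0.068 -0.001 -0.011] 41.282104799744616 41.945443572476506 tau [  0.016 -52.28   17.525 -20.048   0.003   0.018   0.01 ] j [-0.706  0.687  0.994  1.95  -0.734  0.917 -0.863] v [-0.004 -0.003  0.004 -0.004 -0.001 -0.     0.002]
```

Not touching yet, so I'll lower gently by 2 mm at a time.

>>> jog_arm([
  [30,0,0,2,0,0,0],
  [30,0,0,1.5,0,0,0],
  [30,0,0,0,0,0,0],
])

```text
t: 17.82
position: [0.5565, -0.0404, 0.0854]
orientation: [-0.0, 1.0, 0.021, 0.0]
ft_force: [-0.4, 0.1, 0.3]
grip_width: 0.486
grip_force: 42.3
```

>>> jog_arm([
  [58,0,0,0,0,0,0],
  [58,0,0,0,0,0,0],
  [58,0,0,-10,0,0,0],
  [58,0,0,-25,0,0,0],
  [58,-30,0,-35,0,0,0],
  [58,-50,0,-20,0,0,0],
  [20,-30,0,0,0,0,0],
  [20,0,0,0,0,0,0],
])

```text
t: 18.82
position: [0.4446, -0.0447, 0.1754]
orientation: [-0.002, 1.0, 0.02, -0.0]
ft_force: [0.8, 0.8, 0.8]
grip_width: 0.262
grip_force: 0.0
```

```bash
python3 - <<'E'
from h import *
np.set_printoptions(precision=4,suppress=True)
P=cp('wrist'); a=snap('wrist','w4')
s=readout.sense();print(s['t'],np.array(s['position']),yaw(),np.array(s['joint_positions']))
for n,z in (('roller_1_mid',.078),('reject_ledge',.062)):
    for r in place_of('wrist',n)[:2]: print(n,round(r['conf'],2),np.round(r['pixel'],1),onz('wrist',r['pixel'],z,P))
E
```

```text
18.875 [ 0.4463 -0.0445  0.1757] -87.59217220320991 [-1.015   0.4073  1.2894  2.1311 -0.4893  0.9507 -0.9781]
roller_1_mid 0.72 [240.5 428. ] [ 0.4244 -0.1675  0.078 ]
```

View pics/w4.png

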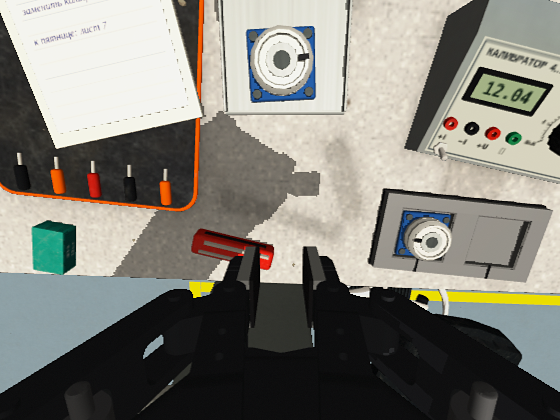

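The roller stands centred and square on the ledge at about (row 63, col 282). The tray still holds A, and the rest is undisturbed. Next is a leaned push with the fingers 20 mm apart.

```bash
python3 - <<'E'
from h import *
L=down(-87.7)*R.from_rotvec([0,38,0],degrees=True)
print(L.as_matrix()[:,2])
plan([(20,[.490,-.043,.15],L,5),(20,[.490,-.043,.080],L,3)])
E
```

```text
[ 0.6151655   0.0247076  -0.78801075]
# 5 [ 0.4901 -0.043   0.1503]
[[20,9,0,5,0,7.6,0],[20,7,0,6,0,7.6,0.1],[20,7,0,7,0,7.6,0],[20,6,0,9,0,7.5,0],[20,5,0,8,0,7.6,0]]
# 3 [ 0.49   -0.043   0.0805]
[[20,-14,0,18,0,0,0],[20,-15,0,19,0,0,0],[20,-14,0,18,0,0,0]]
```

>>> jog_arm([
  [20,9,0,5,0,7.6,0],
  [20,7,0,6,0,7.6,0],
  [20,7,0,7,0,7.6,0],
  [20,6,0,9,0,7.6,0],
  [20,5,0,8,0,7.6,0],
  [20,0,0,0,0,0,0],
  [20,0,0,0,0,0,0],
])

```text
t: 19.85
position: [0.4894, -0.0399, 0.1706]
orientation: [-0.014, 0.96, 0.025, 0.278]
ft_force: [0.5, -0.2, -0.7]
grip_width: 0.233
grip_force: 0.0
```

```bash
python3 st.py;  python3 - <<'E'
from h import *
L=down(-87.7)*R.from_rotvec([0,38,0],degrees=True)
plan([(20,[.490,-.043,.080],L,3)])
plan([(20,[.607,-.039,.080],L,12)],p=np.array([.490,-.043,.080]),r=L,dp=1)
E
```

```text
19.85 [ 0.489 -0.04   0.171] -86.8 F [ 0.539 -0.161 -0.651] M [-0.015  0.538  0.028] 19.87348865733011 0.0 tau [  1.006  -7.59    1.245 -22.689  -0.471  -1.414   0.057] j [-1.187  0.043  1.298  2.472 -0.943  0.166 -0.522] v [-0.022  0.009 -0.001  0.004 -0.005 -0.003  0.01 ]
# 3 [ 0.4896 -0.0431  0.0799]
[[20,-16,1,26,-0.4,1.9,0.1],[20,-17,2,25,-0.3,1.9,0.1],[20,-18,1,24,-0.4,1.9,0.1]]
# 12 [ 0.607  -0.039   0.0799]
[[20,7.7,0.1,6,0,0,0],[20,7.7,0,6,0,0,0],[20,7.7,0.1,6,0,0,0],[20,7.6,0,6,0,0,0],[20,7.7,0.1,6,0,0,0],[20,7.7,0,6,0,0,0],[20,7.7,0.1,6,0,0,0],[20,7.7,0.1,6,0,0,0],[20,7.7,0,6.1,0,0,0],[20,7.7,0.1,6,0,0,0],[20,7.7,0,6,0,0,0],[20,7.6,0.1,6,0,0,0]]
```

```bash
python3 - <<'E'
from h import *
L=down(-87.7)*R.from_rotvec([0,33,0],degrees=True)
plan([(20,[.490,-.043,.080],L,4)])
E
```

```text
# 4 [ 0.4906 -0.0431  0.0799]
[[20,-12,1,19,-0.3,0.2,0.1],[20,-12,1,19,-0.3,0.1,0.1],[20,-12,1,19,-0.2,0.2,0.1],[20,-12,1,20,-0.3,0.2,0]]
```

>>> jog_arm([
  [20,-12,1,19,-0.3,0.2,0.1],
  [20,-12,1,19,-0.3,0.1,0.1],
  [20,-12,1,19,-0.2,0.2,0.1],
  [20,-12,1,20,-0.3,0.2,0],
  [20,0,0,0,0,0,0],
  [20,0,0,0,0,0,0],
])

```text
t: 20.6
position: [0.4939, -0.0476, 0.1453]
orientation: [-0.007, 0.965, 0.024, 0.262]
ft_force: [-0.5, -0.1, 0.2]
grip_width: 0.235
grip_force: 0.0
```

```bash
python3 st.py;  python3 - <<'E'
from h import *
L=down(-87.7)*R.from_rotvec([0,34,0],degrees=True)
print(np.degrees(np.arccos(-rot().as_matrix()[2,2])))
plan([(20,[.525,-.042,.080],L,4),(20,[.572,-.0405,.080],L,6)],dp=1)
E
```

```text
20.6 [ 0.494 -0.048  0.145] -87.1 F [-0.465 -0.135  0.228] M [0.011 0.549 0.022] 20.029977814043466 0.0 tau [  0.748 -25.586   1.181 -21.228  -0.275  -1.186  -0.025] j [-0.433  0.12   0.502  2.44  -1.031  0.128 -0.472] v [-0.018 -0.013  0.009  0.005 -0.004 -0.002  0.006]
30.386113420589528
# 4 [ 0.525 -0.042  0.08 ]
[[20,-1.5,-1,18,-0.1,0.9,0.1],[20,-1.8,-1,18.1,-0.1,0.9,0.1],[20,-2,-1,18,-0.1,0.9,0.2],[20,-2.4,-1.1,17.9,-0.1,0.9,0.1]]
# 6 [ 0.572  -0.0405  0.08  ]
[[20,6.5,0.1,4.4,0,0,0],[20,6.5,0,4.4,0,0,0],[20,6.5,0.1,4.3,0,0,0],[20,6.5,0,4.4,0,0,0],[20,6.5,0.1,4.4,0,0,0],[20,6.5,0.1,4.4,0,0,0]]
```

The full lean isn't reachable this close in: j5 and j6 are at their limits. So I'll go nearly upright behind the roller and lean progressively as the push moves outward.

```bash
cat >> h.py <<'E'
def lean(a): return down(-87.7)*R.from_rotvec([0,a,0],degrees=True)
E
python3 - <<'E'
from h import *
plan([(20,[.490,-.043,.15],lean(10),3),(20,[.490,-.043,.081],lean(10),4)])
E
```

```text
# 3 [ 0.4903 -0.0428  0.1504]
[[20,0,-2,-2,-0.1,-6.8,0.2],[20,-1,-1,-2,-0.1,-6.8,0.2],[20,0,-2,-2,-0.1,-6.8,0.2]]
# 4 [ 0.4903 -0.0428  0.0813]
[[20,-3,0,17,0,0,0],[20,-3,0,17,0,0,0],[20,-3,0,17,0,0,0],[20,-3,0,17,0,0,0]]
```

>>> jog_arm([
  [20,0,-2,-2,-0.1,-6.8,0.2],
  [20,-1,-1,-2,-0.1,-6.8,0.2],
  [20,0,-2,-2,-0.1,-6.8,0.2],
  [20,0,0,0,0,0,0],
  [20,0,0,0,0,0,0],
])

```text
t: 21.22
position: [0.4929, -0.0378, 0.1489]
orientation: [-0.011, 0.993, 0.024, 0.116]
ft_force: [-0.3, -0.5, -0.5]
grip_width: 0.236
grip_force: 0.0
```

```bash
python3 st.py; python3 - <<'E'
from h import *
plan([(20,[.490,-.043,.081],lean(10),4)])
E
```

```text
21.225 [ 0.493 -0.038  0.149] -87.1 F [-0.317 -0.486 -0.462] M [-0.082  0.271 -0.02 ] 20.147787822807324 0.0 tau [ -0.725 -28.165   5.624 -24.549  -0.333  -1.012  -0.038] j [-0.766  0.249  0.897  2.226 -0.458  0.573 -1.064] v [ 0.027 -0.014 -0.015  0.015  0.003  0.006 -0.004]
# 4 [ 0.4903 -0.0433  0.0807]
[[20,-5,2,16,-0.3,-0.8,0.1],[20,-4,1,17,-0.2,-0.9,0.1],[20,-4,1,16,-0.3,-0.8,0.1],[20,-4,2,17,-0.2,-0.8,0.1]]
```

>>> jog_arm([
  [20,-5,2,16,-0.3,-0.8,0.1],
  [20,-4,1,17,-0.2,-0.9,0.1],
  [20,-4,1,16,-0.3,-0.8,0.1],
  [20,-4,2,16,-0.2,-0.8,0.1],
  [20,0,0,0,0,0,0],
  [20,0,0,0,0,0,0],
])

```text
t: 21.98
position: [0.4903, -0.0443, 0.0826]
orientation: [-0.002, 0.996, 0.019, 0.087]
ft_force: [0.8, 0.5, -0.1]
grip_width: 0.232
grip_force: 0.0
```

```bash
python3 st.py; python3 - <<'E'
from h import *
plan([(20,[.545,-.041,.081],lean(10),7),(20,[.575,-.040,.081],lean(28),5)],dp=1)
E
```

```text
21.975 [ 0.49  -0.044  0.083] -87.8 F [ 0.768  0.472 -0.132] M [-0.014  0.143 -0.015] 19.785647002115127 0.0 tau [  0.167 -37.804   7.489 -18.565  -0.285  -0.722   0.025] j [-0.607  0.402  0.746  2.239 -0.63   0.505 -0.916] v [-0.007 -0.004  0.005 -0.011  0.001  0.005 -0.001]
# 7 [ 0.545 -0.041  0.081]
[[20,7.7,-0.2,1.6,0,0,0],[20,7.6,-0.2,1.6,0,0,0],[20,7.7,-0.1,1.6,0,0,0],[20,7.7,-0.2,1.6,0,0,-0.1],[20,7.6,-0.2,1.5,0,0,0],[20,7.7,-0.1,1.6,0,0,0],[20,7.7,-0.2,1.6,0,0,0]]
# 5 [ 0.575  -0.04    0.0809]
[[20,5.9,0,1,0,3.6,0],[20,5.8,0.1,1.5,0,3.6,0],[20,5.8,0,1.7,0,3.6,0],[20,5.6,0.1,2.2,0,3.6,0],[20,5.4,0,2.5,0,3.6,0]]
```

>>> jog_arm([
  [20,7.7,-0.2,1.6,0,0,0],
  [20,7.6,-0.2,1.6,0,0,0],
  [20,7.7,-0.1,1.6,0,0,0],
  [20,7.7,-0.2,1.6,0,0,0],
  [20,7.6,-0.2,1.5,0,0,0],
  [20,7.7,-0.1,1.6,0,0,0],
  [20,7.7,-0.2,1.6,0,0,0],
  [20,0,0,0,0,0,0],
])

```text
t: 22.98
position: [0.5462, -0.0406, 0.0805]
orientation: [-0.002, 0.996, 0.02, 0.087]
ft_force: [0.4, 0.9, -0.2]
grip_width: 0.236
grip_force: 0.0
```

>>> jog_arm([
  [20,5.9,0,1,0,3.6,0],
  [20,5.8,0.1,1.5,0,3.6,0],
  [20,5.8,0,1.7,0,3.6,0],
  [20,5.6,0.1,2.2,0,3.6,0],
  [20,5.4,0,2.5,0,3.6,0],
  [20,0,0,0,0,0,0],
])

```text
t: 23.72
position: [0.5784, -0.0413, 0.0904]
orientation: [-0.006, 0.972, 0.019, 0.232]
ft_force: [-2.2, 0.6, -1.0]
grip_width: 0.238
grip_force: 0.7
```

```bash
python3 st.py; python3 - <<'E'
from h import *
print(np.degrees(np.arccos(-rot().as_matrix()[2,2])))
snap('wrist','w5')
plan([(20,[.592,-.0395,.081],lean(32),4),(20,[.606,-.039,.081],lean(32),3)],dp=1)
E
```

```text
23.725 [ 0.578 -0.041  0.09 ] -87.8 F [-2.215  0.623 -0.997] M [0.011 0.756 0.038] 20.284725667337117 0.6741857993620215 tau [  0.797 -46.008   2.189 -20.423  -0.199  -1.432   0.602] j [-0.202  0.368  0.243  2.247 -1.032  0.127 -0.526] v [-0.047  0.014  0.054 -0.012 -0.012 -0.013 -0.039]
26.876041827017833
# 4 [ 0.592  -0.0395  0.081 ]
[[20,1.8,-0.4,3.6,0,1.3,-0.1],[20,1.8,-0.4,3.6,0,1.2,0],[20,1.7,-0.4,3.7,-0.1,1.3,-0.1],[20,1.6,-0.3,3.7,0,1.3,0]]
# 3 [ 0.606 -0.039  0.081]
[[20,4,0,2.5,0,0,0],[20,3.9,0,2.5,0,0,0],[20,4,0,2.5,0,0,0]]
```

View pics/w5.png

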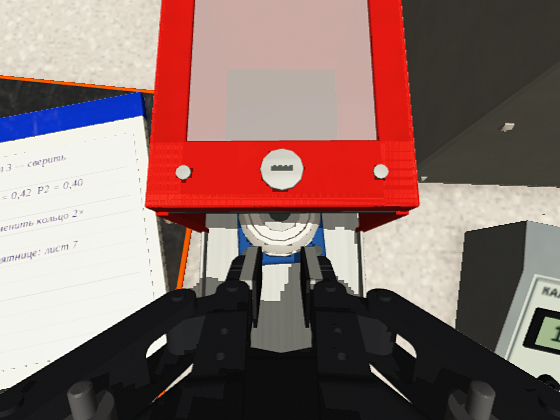

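The flap is being pushed in: the roller's wheel is under the lintel at (row 220, col 280), and its foot's rear edge is at row 262. The tips rode up to z = 0.090 because j5 and j6 hit their limits. I'll back off, take a milder lean of 23° at the right height with shut fingers, and push again.

```bash
python3 - <<'E'
from h import *
p,r=plan([(20,[.560,-.0415,.091],lean(22),3),(0,[.560,-.0415,.082],lean(22),3)],dp=1)
plan([(0,[.592,-.040,.081],lean(23),7),(0,[.604,-.039,.081],lean(25),4)],p=p,r=r,dp=1)
E
```

```text
# 3 [ 0.56   -0.0415  0.091 ]
[[20,-5.6,-0.3,-3,0,-1.6,-0.1],[20,-5.6,-0.2,-2.9,-0.1,-1.7,0],[20,-5.7,-0.3,-2.6,0,-1.6,-0.1]]
# 3 [ 0.56   -0.0415  0.082 ]
[[0,-1.1,0,2.8,0,0,0],[0,-1.2,0,2.7,0,0,0],[0,-1.1,0,2.8,0,0,0]]
# 7 [ 0.592 -0.04   0.081]
[[0,4.2,0,1.8,0,0.1,0],[0,4.2,-0.1,1.9,0,0.2,0],[0,4.2,0,1.9,0,0.1,0],[0,4.1,0,1.9,0,0.2,0],[0,4.2,-0.1,1.8,0,0.1,0],[0,4.2,0,1.9,0,0.1,0],[0,4.1,0,2,0,0.2,0]]
# 4 [ 0.604 -0.039  0.081]
[[0,2.8,-0.1,1.2,0,0.5,0],[0,2.7,-0.2,1.2,0,0.5,0],[0,2.8,-0.1,1.2,0,0.5,0],[0,2.7,-0.1,1.2,0,0.5,0]]
```

>>> jog_arm([
  [20,-5.6,-0.3,-3,0,-1.6,-0.1],
  [20,-5.6,-0.2,-2.9,-0.1,-1.7,0],
  [20,-5.7,-0.3,-2.6,0,-1.6,-0.1],
  [0,-1.1,0,2.8,0,0,0],
  [0,-1.2,0,2.7,0,0,0],
  [0,-1.1,0,2.8,0,0,0],
  [0,0,0,0,0,0,0],
  [0,0,0,0,0,0,0],
])

```text
t: 24.78
position: [0.5601, -0.041, 0.0819]
orientation: [-0.004, 0.981, 0.021, 0.191]
ft_force: [0.2, 0.1, -0.2]
grip_width: 0.003
grip_force: 0.0
```

```bash
python3 st.py; python3 - <<'E'
from h import *
print(np.degrees(np.arccos(-rot().as_matrix()[2,2])))
p,r=plan([(0,[.590,-.040,.081],lean(23),7),(0,[.604,-.039,.081],lean(25),4)],dp=1)
E
```

```text
24.775 [ 0.56  -0.041  0.082] -87.6 F [ 0.239  0.087 -0.227] M [ 0.013  0.442 -0.025] 0.25210692608630664 0.0 tau [  0.037 -43.206   5.41  -18.813  -0.389  -1.211   0.01 ] j [-0.391  0.395  0.471  2.238 -0.902  0.251 -0.666] v [-0.007 -0.001  0.005 -0.     0.002  0.001 -0.003]
22.012236274224932
# 7 [ 0.59  -0.04   0.081]
[[0,3.9,0,1.7,0,0.1,0],[0,3.9,0.1,1.8,0,0.2,0],[0,3.9,0,1.7,0,0.1,0.1],[0,3.9,0,1.7,0,0.2,0],[0,3.9,0,1.8,0,0.1,0],[0,3.9,0.1,1.8,0,0.1,0],[0,3.9,0,1.8,0,0.2,0]]
# 4 [ 0.604 -0.039  0.081]
[[0,3.2,-0.1,1.4,0,0.5,0],[0,3.2,-0.1,1.3,0,0.5,0],[0,3.2,-0.1,1.5,0,0.5,0],[0,3.2,-0.1,1.4,0,0.5,0]]
```

>>> jog_arm([
  [0,3.9,0,1.7,0,0.1,0],
  [0,3.9,0.1,1.8,0,0.2,0],
  [0,3.9,0,1.7,0,0.1,0],
  [0,3.9,0,1.7,0,0.2,0],
  [0,3.9,0,1.8,0,0.1,0],
  [0,3.9,0.1,1.8,0,0.1,0],
  [0,3.9,0,1.8,0,0.2,0],
])

```text
t: 25.65
position: [0.5902, -0.0395, 0.0809]
orientation: [-0.004, 0.98, 0.021, 0.199]
ft_force: [-4.5, 0.5, 2.6]
grip_width: -0.003
grip_force: 2.3
```

>>> jog_arm([
  [0,3.2,-0.1,1.4,0,0.5,0],
  [0,3.2,-0.1,1.3,0,0.5,0],
  [0,0,0,0,0,0,0],
])

```text
t: 26.02
position: [0.5973, -0.0391, 0.0811]
orientation: [-0.004, 0.978, 0.021, 0.208]
ft_force: [-1.3, 1.4, 1.4]
grip_width: -0.003
grip_force: 0.7
```

```bash
python3 st.py; python3 - <<'E'
from h import *
print(np.degrees(np.arccos(-rot().as_matrix()[2,2])))
p,r=plan([(0,[.612,-.039,.081],lean(25),5)],dp=1)
E
```

```text
26.025 [ 0.597 -0.039  0.081] -87.5 F [-1.308  1.411  1.354] M [0.054 0.633 0.059] -0.27426449613211196 0.6906882904587519 tau [  0.179 -47.086   5.457 -19.997  -0.491  -1.612   0.09 ] j [-0.335  0.432  0.405  2.18  -0.94   0.227 -0.638] v [-0.008 -0.     0.01  -0.001  0.006  0.008 -0.01 ]
24.03852871759532
# 5 [ 0.612 -0.039  0.081]
[[0,2.7,0.1,1.2,0,0.2,0],[0,2.7,0.1,1.2,0,0.2,0.1],[0,2.6,0.1,1.3,0,0.2,0],[0,2.7,0.1,1.2,0,0.2,0],[0,2.7,0.1,1.3,0,0.2,0]]
```

>>> jog_arm([
  [0,2.7,0.1,1.2,0,0.2,0],
  [0,2.7,0.1,1.2,0,0.2,0],
  [0,0,0,0,0,0,0],
])

```text
t: 26.4
position: [0.6036, -0.039, 0.0813]
orientation: [-0.004, 0.977, 0.021, 0.212]
ft_force: [-0.4, -0.5, 1.8]
grip_width: -0.002
grip_force: 0.3
```

```bash
python3 st.py; python3 - <<'E'
from h import *
a=snap('wrist','w6'); b=snap('side','d6')
cv2.imwrite('pics/m6.png',np.hstack([cv2.resize(a,(400,300)),cv2.resize(b[150:300,240:440],(400,300))])[:,:,::-1])
E
```

```text
26.4 [ 0.604 -0.039  0.081] -87.5 F [-0.404 -0.475  1.803] M [0.039 0.436 0.014] -0.16593556729383202 0.27150279442139436 tau [  0.033 -47.454   5.311 -19.141  -0.366  -1.192   0.025] j [-0.323  0.437  0.392  2.171 -0.946  0.221 -0.633] v [ 0.     0.001  0.006  0.01   0.003  0.004 -0.001]
```

View pics/m6.png

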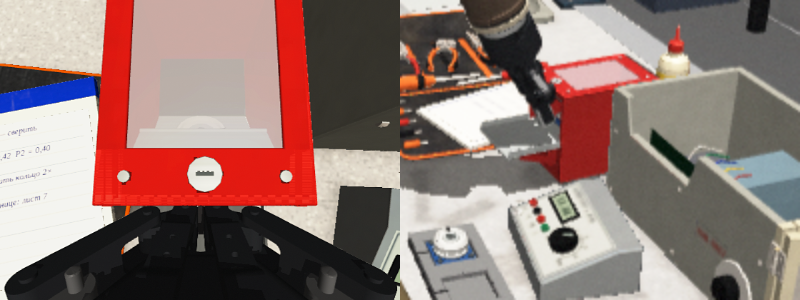

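The window shows the open flap with the wheel's white rim just beyond it at about (row 122, col 200), tipping onto the chute. I'll push a little further, then withdraw.

>>> jog_arm([
  [0,2.7,0.1,1.2,0,0.2,0],
  [0,2.7,0.1,1.2,0,0.2,0],
  [0,0,0,0,0,0,0],
])

```text
t: 26.88
position: [0.6086, -0.0389, 0.0808]
orientation: [-0.004, 0.976, 0.021, 0.215]
ft_force: [-0.4, 0.2, -1.3]
grip_width: -0.002
grip_force: 0.6
```

>>> jog_arm([
  [0,-10,0,-4,0,0,0],
  [0,-20,0,-8,0,0,0],
  [0,-30,0,-12,0,0,0],
  [0,-30,0,-12,0,-5,0],
  [0,-20,0,-30,0,-8,0],
  [0,0,0,-40,0,-9,0],
  [0,0,0,-20,0,0,0],
  [0,0,0,0,0,0,0],
])

```text
t: 27.88
position: [0.4838, -0.0416, 0.1502]
orientation: [-0.006, 0.999, 0.025, 0.048]
ft_force: [-0.5, 0.4, -0.1]
grip_width: 0.001
grip_force: 0.0
```

```bash
python3 st.py; python3 - <<'E'
from h import *
np.set_printoptions(precision=4,suppress=True)
a=snap('wrist','w7'); b=snap('scene','s7')
for r in place_of('wrist','roller_1_mid')[:3]: print(r)
for c,n,z in (('scene','roller_1_mid',.022),('scene','hex_keys',0)):
    for r in place_of(c,n)[:3]: print(c,n,r['conf'],r['pixel'],onz(c,r['pixel'],z))
cv2.imwrite('pics/m7.png',np.hstack([cv2.resize(a,(400,300)),cv2.resize(b[130:280,230:430],(400,300))])[:,:,::-1])
E
```

```text
27.875 [ 0.484 -0.042  0.15 ] -87.1 F [-0.53   0.391 -0.124] M [-0.053  0.085  0.008] 0.0642683122188526 0.0 tau [ -0.48  -33.17    9.221 -24.449   0.263  -0.074  -0.392] j [-0.803  0.341  0.985  2.142 -0.457  0.763 -1.053] v [ 0.032  0.019 -0.045  0.036 -0.033 -0.023  0.023]
scene roller_1_mid 0.76 [290.0, 282.4] [ 0.3997 -0.1993  0.022 ]
scene roller_1_mid 0.52 [308.3, 294.5] [ 0.388  -0.2558  0.022 ]
scene hex_keys 0.51 [252.3, 228.8] [ 0.3798 -0.0028  0.    ]
```

View pics/m7.png

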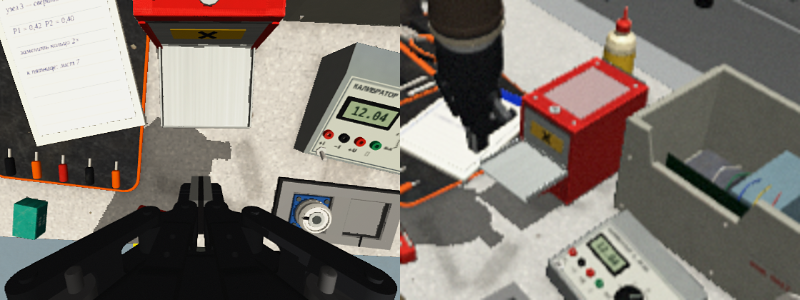

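The ledge is empty, the flap is shut showing its plate and cross, and roller A is in its pocket. The gripper is clear of everything, so I'll hand in.

```bash
python3 -c "
from rig import job
print(job.finish_job())"
```

```text
the job is handed in; nothing more can be done
None
```

I identified the binding roller (the one at tray y = -40 mm) by its drag and pushed it through the reject flap; the ledge is empty, the flap is shut, the free roller is in its pocket, and the job was handed in at about 28 s (I did not see the roller come to rest on the box floor).

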